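Bring the hanging slate round to the front of a candle stall's bent display rod

TASK

The little slate hangs by its drilled wooden collar on the side leg of the bent display rod. Slide it along the rod, gently and without forcing round the bend so that it does not bind, and on along the front leg until it has pushed the stiff rubber stop ring all the way home against the rod's end knob. Leave the slate hanging still and straight there, next to the stop, and do not disturb the jars and the tin.

Things in the scene. Friction and masses are not known exactly. Their poses are not given: they have to be found in the camera images.
- stand: fixed wooden plank 270 x 280 x 18 mm with a dark round steel rod, 8 mm diameter, level, its axis 160 mm above the table. Origin under the plank's centre, z up. In its frame a 14 mm post at (-125, 90) mm, 167 mm high, holds the rod; the side leg runs straight from it along +x at y = 90 mm to the bend. Friction on the rod is moderate (about 0.6)
- bend (a point): point on the rod's axis where the bend begins, stand frame (20, 90, 160) mm, same axes as the stand. The rod turns right (to -y) at 60 mm centreline radius, then the front leg runs free, nominally along -y at stand x = 80 mm, to an 18 mm end knob. Bent by hand: all beyond this point is swung about its vertical by up to 8 degrees either way. The swing is not reported: feel or see it. The rod does not yield
- board: framed slate hanging on the rod, about 110 to 200 g, by a wooden collar: outside diameter 24 mm, 20 mm long, bore 12 mm, so 2 mm play all round (about 1.6 mm sideways in the bend). Origin: bore centre, hanging 2 mm below the rod's axis; x along the bore, pointing to the bend at the start, y across, z up. The slate below is 74 mm wide along x, 8 mm thick, down to 86 mm below the origin
- board_grip (a point): middle of the slate's wooden grip block, 29 mm above the bore centre; axes as the slate's. The block stands on the collar, 20 mm along x, 24 mm across y, 34 mm tall (12 to 46 mm above the bore centre). Take it from above, fingers closing along y. The thin collar splits if it presses on the rod or the stop with more than 15 N
- stop (a joint): black rubber stop ring, 24 mm diameter, 14 mm long, held on the front leg by friction (about 5 N to slide; stays where left). Value: how far it is pushed towards the end knob, in m; 0.020 is fully home, near face then nominally at stand (80, -104) mm; lower values put it that much nearer the bend
- jar_a: amber candle jar, 72 mm diameter, 85 mm tall, bystander; origin under its centre
- jar_b: amber candle jar, the same as the other, bystander; origin under its centre
- tin: flat aluminium candle tin, 66 mm diameter, 35 mm tall, bystander; origin under its centre
Not all that is in view belongs to the job. What is meant by the board is not orange, and is the smaller of those in its own colour.

How it is judged:
On the way, in this order (a step that is already met when the one before it is completed fails the run):
1. the slate's collar is round the bend and on the front leg (y of board in the frame of stand below 0.01 m and angle between the x axis of board and the y axis of stand, either way round below 0.3 rad), for 0.1 s.
2. the stop ring has been pushed home by the slate (value of joint stop above 0.018 m and y of board in the frame of stand below -0.078 m), for 0.2 s.
At the end, for the whole second after the job is handed in: the stop ring is within 2 mm of fully home; the slate hangs on the front leg next to it (collar centre beyond -78 mm along the stand's y, it is at -84 to -101 mm when touching, and 45 to 115 mm along its x), within 0.2 rad of upright, at rest and released (all of step 2 and x of board in the frame of stand between 0.045 and 0.115 m and height (world z) of board above 0.145 m and angle between board's own z axis and vertical below 0.2 rad and linear speed of board below 0.03 m/s).
It fails at once if the collar was forced: more than 15 N between the slate and the rod or its stop (contact force between board and stand above 15 N).
It fails at once if a jar or the tin was disturbed (distance of any of jar_a, jar_b, tin from where it was at the start of the episode above 0.015 m).
It also fails if it takes over 67 s, if anything falls off the work surface, if the arm or the gripper's body presses on something with over 40 N, if the wrist force passes 120 N, or if a joint passes its speed limit or range.

ROBOT

A 7-joint arm with a two-finger parallel gripper is mounted at the origin on the work surface. World frame = base frame: x ahead of the robot, y to its left, z up, the work surface at z = 0. Lengths are in m, angles in rad, forces in N, time in s.
With the tool pointing down it reaches from about 0.35 to 0.9 m from the base axis. Payload 19.9 kg.
Tool frame: the origin (TCP) lies on the centre line of the jaws, within the pads' length; the fingertips stand ctrl.tip_extent ahead of it and the grasp point (between the pads) is the TCP (ctrl.tip_extent is the distance from the TCP to the fingertips, in m); y points along the fingers, x is the direction in which the jaws open and shut, and the axes are right-handed (so a half turn about y gives the same grasp; the last joint's range is limited). The gripper opens to 94 mm and grips with 3 to 60 N. Pads are 16 mm wide; open, the fingers measure 119 mm over their backs; the gripper's body (75 mm by 177 mm) begins 78 mm behind the grasp point.
Start: joints at [-1.292, 0.417, -0.01, 1.614, 0.005, 1.111, -0.053], TCP at [0.197, 0.593, 0.197] pointing down, gripper open.
Joint ranges: [-2.81, 2.81], [-0.39, 2.02], [-1.27, 1.25], [0.06, 2.57], [-1.19, 4.33], [0.19, 2], [-2.82, 2.82]. Speed limits (rad/s): [1.89, 1.89, 2.39, 2.39, 3.01, 3.01, 3.01].

INTERFACE

Orientations are given as [roll, pitch, yaw] about the fixed x, y, z axes, in that order (R = Rz(yaw) Ry(pitch) Rx(roll)).
In Python, from plant import monitor, imaging, ctrl gives the robot as it stands.
- The arm moves only by the tool play_rows, never from a script. Its argument "deltas" is a list of rows, each an object with "linear": the shift along the tool's x, y, z in units of 2.5 cm (1.0 is 2.5 cm), a list of three; "rotation": the turn, a rotation vector about the tool's x, y, z in units of 5 degrees (1.0 is 5 degrees), a list of three; "hand": the gripper command: -1 is fully open, 1 is shut, values between are in proportion. In form: [{"linear": [dx, dy, dz], "rotation": [rx, ry, rz], "hand": hand}, ...]. A call has 1 to 10 rows; each row shifts and turns the commanded pose from where the row before left it, along the tool's axes as they then stand; what a row does not reach is not made up. A row lasts 1/10 s, in which the tool goes at most 50 mm and 8.59 degrees, less where a joint would pass 70% of its speed; a pose out of reach is approached as far as the arm can. A call with a number of a shift or a turn outside -1 to 1 is refused whole. A call with a gripper value outside its range is refused whole. The fingers move at their own pace and stop on an object; "force" is the grip in N (left out, the last holds). Time passes only in rows, so rows that do not move let the fingers close. It gives the time, the measured TCP pose, the force and the opening at its end, in the units of the state.
- monitor.get_obs(): the state, without advancing time (a new reading comes with each control period).
- imaging.camera(name): name is "scene" or "top"; returns a dict with "pixels" (400x640x3 uint8, red, green, blue), "range_z" (400x640 float32, m along the optical axis (not along the pixel's ray), 0 where there is no reading), "fx", "fy", "cx", "cy" (pixels), "R" (3x3) and "t" (3): a world point X has camera coordinates R X + t. Camera axes: x right, y down, z forward; pixel columns grow to the right and rows downward; lengths in m; the calibration is good to about 2 mm. A picture is of the moment at which its call begins.
- ctrl.job_done(): hands the job in, once; it reports no verdict.
The state is a dict: "clock": time; "joint_positions": joint angles; "qvel": joint speeds; "joint_torque": joint torques, N m; "tcp_pos": TCP position; "orientation": TCP orientation; "wrist_force": force on the tool from outside, world axes, zero at the start; "ft_torque": the same for the moment, N m; "grip_width": finger opening in m.
Only numpy, scipy, OpenCV 4.12 (cv2) and the standard library are available. Lean on these libraries where they do the work, as an engineer would, in place of code of your own. Each camera call takes 0.05 s, during which the arm holds its last target. There are 200 camera calls.

## Working session

There is one attempt and no reset: what is moved stays moved. The work goes in short steps, Python scripts to look and compute and a tool call to move; the robot and the scene stay as the last step left them, time stands still between calls to the robot, and variables do not carry over. Pictures are saved under pics/ and viewed, about 8 in all and at most 12, crops included, and the job is handed in when it is done.

Besides the shell and the picture viewer there is one more tool, called after "Emit:" as a command line: name --argument value ..., lists and objects as JSON in quotes. play_rows: Moves the arm, as the interface text tells. Shifts and turns lie within -1 to 1; 1 stands for 2.5 cm of shift or 5 degrees of turn. Its arguments: {"type":"object","properties":{"deltas":{"type":"array"},"force":{"type":"number"}},"required":["deltas"]}

```bash
mkdir -p pics; ls
cat > h.py <<'E'
import numpy as np, cv2
from plant import monitor, imaging, ctrl
def shot(n,save=None):
    c=imaging.camera(n)
    if save: cv2.imwrite('pics/'+save,c['pixels'][:,:,::-1])
    return c
def cloud(c):
    v,u=np.indices(c['range_z'].shape); z=c['range_z']
    P=np.stack([(u-c['cx'])/c['fx']*z,(v-c['cy'])/c['fy']*z,z],-1)
    return (P-c['t'])@c['R']
def proj(c,X):
    p=c['R']@np.array(X)+c['t']; return c['fx']*p[0]/p[2]+c['cx'],c['fy']*p[1]/p[2]+c['cy']
E
python3 - <<'E'
from h import *
print(monitor.get_obs(),ctrl.tip_extent)
for n in('scene','top'):
    c=shot(n,n+'0.png'); np.savez(n+'0.npz',**c); print(n,c['fx'],c['cx'],c['cy'],c['R'],c['t'])
a=cv2.imread('pics/scene0.png');b=cv2.imread('pics/top0.png')
E
```

```text
pics
{'clock': 0.0, 'joint_positions': array([-1.29152126,  0.41794918, -0.01030376,  1.61416205,  0.00470332,
        1.11067924, -0.05298436]), 'qvel': array([ 0.0005895 ,  0.00225781, -0.00072627,  0.00030316, -0.00020737,
       -0.00131938,  0.00177282]), 'joint_torque': array([ 4.25617136e-04, -8.51255107e+01,  6.38870224e-01, -4.25974452e+01,
       -4.89155087e-02,  1.87385897e-02,  1.43019838e-04]), 'tcp_pos': array([0.19695865, 0.59275951, 0.19624585]), 'orientation': array([-1.57088807e+00,  1.17056097e-03,  1.25004721e+00]), 'wrist_force': array([ 0.20722304,  1.5964605 , -0.87659727]), 'ft_torque': array([ 0.01425546,  0.02106122, -0.02440635]), 'grip_width': 0.09434965727592048} 0.019
scene 455.23295287687546 315.2651166759633 196.79694194520874 [[-0.7291746   0.68417603  0.01440664]
 [ 0.52965554  0.57757156 -0.62118927]
 [-0.43332367 -0.44532488 -0.78352814]] [ 0.39791577 -0.18718728  1.56237386]
top 373.3380271355974 315.63406661886347 195.2445996068444 [[-0.0165328  -0.99947346 -0.02791903]
 [-0.98860719  0.02051835 -0.14911343]
 [ 0.14960777  0.02513569 -0.98842588]] [0.00629984 0.54392596 0.88931435]
```

View pics/scene0.png

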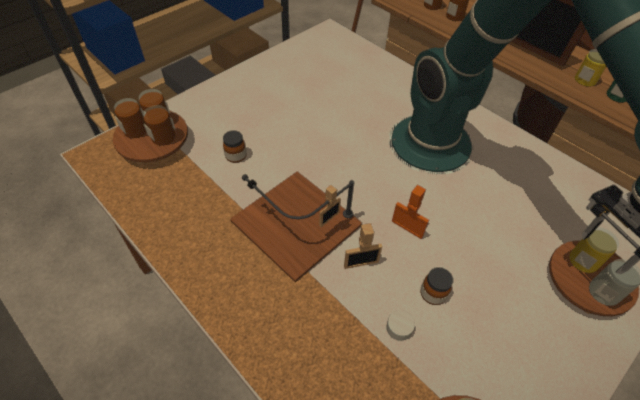

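View pics/top0.png

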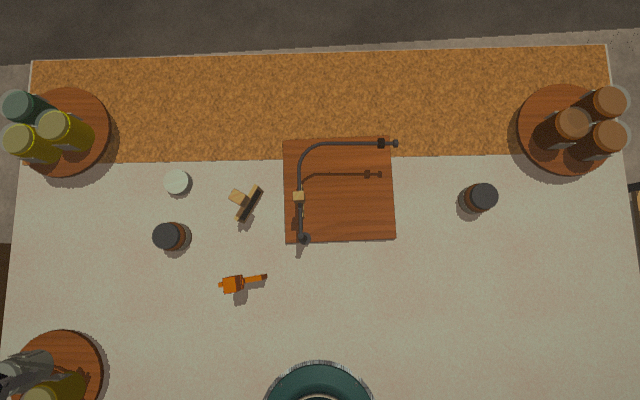

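```bash
cat > m.py <<'E'
from h import *
for n in('top','scene'):
    c=dict(np.load(n+'0.npz')); P=cloud(c); ok=c['range_z']>0
    # plank: top-surface points
    reg=ok&(P[...,0]>.25)&(P[...,0]<.85)&(P[...,1]>-.3)&(P[...,1]<.3)
    m=(reg&(abs(P[...,2]-.018)<.006)).astype(np.uint8)
    m=cv2.morphologyEx(m,cv2.MORPH_OPEN,np.ones((3,3)))
    k,l,s,_=cv2.connectedComponentsWithStats(m); i=1+np.argmax(s[1:,4])
    xy=P[l==i][:,:2].astype(np.float32); print(n,'plank',s[i],cv2.minAreaRect(xy),'tablez',np.median(P[reg&(abs(P[...,2])<.01)][:,2]))
    r=reg&(P[...,2]>.14)&(P[...,2]<.23)
    v,u=np.nonzero(r); Q=P[r]; 
    np.save(n+'_rod.npy',np.c_[Q,u,v])
    for a in np.c_[Q,u,v][::max(1,len(Q)//70)]: print(np.round(a,3).tolist(),c['pixels'][int(a[4]),int(a[3])].tolist())
E
python3 m.py
python3 - <<'E'
import cv2,numpy as np
a=cv2.imread('pics/scene0.png')[160:280,230:440];b=cv2.imread('pics/top0.png')[120:300,210:410]
cv2.imwrite('pics/crop.png',np.hstack([cv2.resize(a,(420*1,240*1),interpolation=2),cv2.resize(b,(267,240),interpolation=2)]) if 0 else cv2.resize(a,(798,456),interpolation=2))
E
```

```text
top plank [ 301  145   95   97 8395] ((0.5562336444854736, -0.08323465287685394), (0.24950167536735535, 0.2344280630350113), 0.8689661622047424) tablez -0.0009212975214245037
[0.649, -0.146, 0.166, 378.0, 138.0] [75, 48, 24]
[0.643, -0.156, 0.171, 383.0, 140.0] [50, 42, 33]
[0.641, -0.187, 0.167, 397.0, 141.0] [65, 63, 57]
[0.643, -0.058, 0.162, 338.0, 142.0] [62, 59, 54]
[0.642, -0.1, 0.163, 357.0, 142.0] [63, 58, 56]
[0.641, -0.144, 0.162, 377.0, 142.0] [65, 62, 58]
[0.639, -0.185, 0.167, 396.0, 142.0] [72, 69, 64]
[0.641, -0.047, 0.163, 333.0, 143.0] [66, 56, 56]
[0.64, -0.089, 0.165, 352.0, 143.0] [69, 63, 59]
[0.639, -0.131, 0.162, 371.0, 143.0] [65, 61, 54]
[0.638, -0.174, 0.162, 391.0, 143.0] [63, 57, 52]
[0.639, -0.032, 0.163, 326.0, 144.0] [61, 46, 39]
[0.639, -0.074, 0.161, 345.0, 144.0] [63, 49, 43]
[0.637, -0.115, 0.163, 364.0, 144.0] [62, 47, 39]
[0.634, -0.155, 0.172, 383.0, 144.0] [47, 42, 32]
[0.638, -0.01, 0.16, 316.0, 145.0] [64, 55, 55]
[0.633, -0.18, 0.165, 394.0, 145.0] [50, 45, 42]
[0.63, -0.155, 0.169, 383.0, 146.0] [39, 30, 21]
[0.629, -0.154, 0.164, 382.0, 14
[... 5736 characters left out ...]
]
[0.53, 0.149, 0.177, 362.0, 225.0] [154, 116, 74]
[0.527, 0.159, 0.18, 366.0, 226.0] [167, 124, 79]
[0.519, 0.166, 0.174, 370.0, 227.0] [168, 125, 79]
[0.535, 0.155, 0.17, 362.0, 229.0] [123, 92, 57]
[0.538, 0.16, 0.175, 363.0, 230.0] [159, 121, 75]
[0.539, 0.164, 0.175, 364.0, 231.0] [165, 127, 81]
[0.54, 0.168, 0.177, 365.0, 232.0] [168, 128, 80]
[0.543, 0.171, 0.178, 365.0, 233.0] [163, 123, 76]
[0.539, 0.174, 0.174, 367.0, 234.0] [128, 94, 59]
[0.533, 0.177, 0.166, 369.0, 235.0] [98, 73, 45]
[0.527, 0.182, 0.161, 372.0, 236.0] [101, 77, 54]
[0.543, 0.167, 0.152, 363.0, 238.0] [95, 70, 45]
[0.536, 0.175, 0.149, 367.0, 239.0] [94, 71, 45]
[0.525, 0.183, 0.143, 372.0, 240.0] [117, 98, 76]
```

View pics/crop.png

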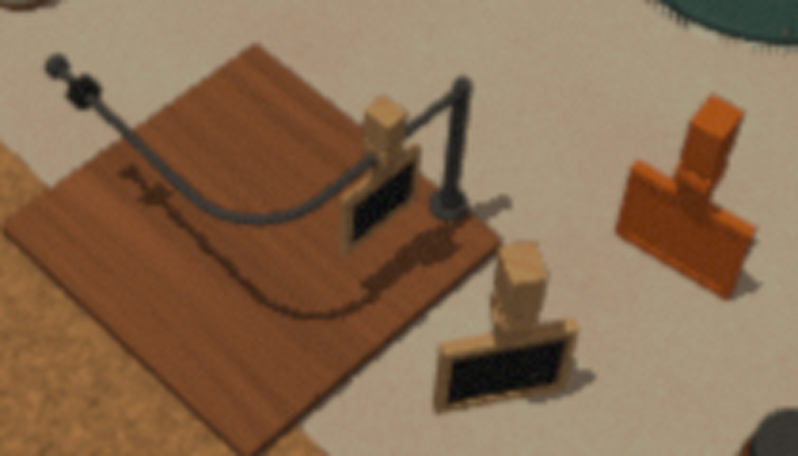

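The candidates are: the wooden slate on the rod (scene 331,203), the wooden slate on the table (363,250, larger), and the orange one (411,213). The one on the rod fits, since it is wooden, the smaller of its colour and hanging on the rod. The crop confirms this.

Run:
```python
from h import *
L={}
for n in('top','scene'):
    Q=np.load(n+'_rod.npy'); x,y,z=Q[:,:3].T
    r=(z<.172)&(z>.15)
    for nm,s in(('side',r&(abs(y-.028)<.02)&(((x>.452)&(x<.475))|((x>.545)&(x<.575)))),('front',r&(y<-.05)&(y>-.135)&(abs(x-.642)<.02))):
        p=Q[s][:,:2].astype(np.float32); vx,vy,a,b=cv2.fitLine(p,cv2.DIST_HUBER,0,.001,.001).ravel()
        print(n,nm,s.sum(),'dir deg',np.degrees(np.arctan2(vy,vx)),'pt',a,b,'zmed',np.median(z[s]))
    st=r&(y<-.135)&(y>-.2); 
    for nm,s in(('knob',(y<-.168)&(y>-.21)&(abs(x-.64)<.03)),('grip',(z>.195)&(abs(y-.03)<.03)),('post',(x<.447)&(x>.41)&(abs(y-.028)<.03)&(z>.16))):
        print(n,nm,s.sum(),np.median(Q[s][:,:3],0),Q[s][:,:3].min(0),Q[s][:,:3].max(0), cv2.minAreaRect(Q[s][:,:2].astype(np.float32)) if nm=='grip' else '')
    s=(abs(x-.64)<.03)&(y<-.12)&(y>-.17)&(z>.166); print('stop',Q[s][:,:3].min(0),Q[s][:,:3].max(0),Q[s][:,:3].mean(0))
# plank edges by colour, top view, cast onto z=.018
for n in('top','scene'):
    c=dict(np.load(n+'0.npz')); im=c['pixels'].astype(int); P=cloud(c)
    hsv=cv2.cvtColor(c['pixels'],cv2.COLOR_RGB2HSV)
    R,t=c['R'],c['t']; o=-R.T@t
    v,u=np.indices(c['range_z'].shape)
    d=np.stack([(u-c['cx'])/c['fx'],(v-c['cy'])/c['fy'],np.ones(u.shape)],-1)@R
    X=o+d*((.018-o[2])/d[...,2])[...,None]
    m=((hsv[...,0]<13)&(hsv[...,1]>110)&(hsv[...,2]<135)&(abs(X[...,0]-.56)<.17)&(abs(X[...,1]+.06)<.17)).astype(np.uint8)
    m=cv2.morphologyEx(m,cv2.MORPH_CLOSE,np.ones((9,9)));m=cv2.morphologyEx(m,cv2.MORPH_OPEN,np.ones((9,9)))
    k,l,s,_=cv2.connectedComponentsWithStats(m); i=1+np.argmax(s[1:,4])
    print(n,'plankcol',s[i],cv2.minAreaRect(X[l==i][:,:2].astype(np.float32)), 'cam',o)
```

```text
top side 85 dir deg 1.8427743 pt 0.51521194 0.029084362 zmed 0.16159484245482683
top front 114 dir deg 88.43683 pt 0.640526 -0.07604255 zmed 0.16212160256820132
top knob 52 [ 0.63667378 -0.18052131  0.16404423] [ 0.629283   -0.18721459  0.151501  ] [ 0.64496033 -0.16839961  0.16961344] 
top grip 117 [0.52034924 0.02835225 0.20253317] [0.51009712 0.01795494 0.1993519 ] [0.52961261 0.04096467 0.20551424] ((0.5197936296463013, 0.029460400342941284), (0.022945255041122437, 0.019510647282004356), 89.30200958251953)
top post 33 [0.43845181 0.0275074  0.16597246] [0.43390404 0.02116037 0.16264567] [0.44692044 0.03396906 0.1700178 ] 
stop [ 0.62870922 -0.1583743   0.16600303] [ 0.64908961 -0.14498168  0.17199558] [ 0.63881112 -0.15161544  0.16905581]
scene side 55 dir deg 1.4375013 pt 0.5215924 0.030317998 zmed 0.16417054404938763
scene front 83 dir deg 88.623276 pt 0.64333254 -0.09152385 zmed 0.16427622168137934
scene knob 40 [ 0.64140384 -0.17935372  0.16491773] [ 0.63285176 -0.18832648  0.15693358] [ 0.64933819 -0.16852115  0.17257715] 
scene grip 79 [0.52401032 0.03233519 0.20410234] [0.50945011 0.01756767 0.19558917] [0.53190372 0.04191572 0.20874937] ((0.5218321681022644, 0.03033526800572872), (0.02355279214680195, 0.021864531561732292), 82.3517074584961)
scene post 22 [0.44197531 0.03009678 0.16748048] [0.43355672 0.01975695 0.1616499 ] [0.44661391 0.03470241 0.17195365] 
stop [ 0.63153639 -0.16993989  0.16605885] [ 0.65202688 -0.12171876  0.17574677] [ 0.64242572 -0.14914823  0.17018769]
top plankcol [  283   136   112   107 10322] ((0.5653031468391418, -0.05996958911418915), (0.26738590002059937, 0.2770143449306488), 1.3167014122009277) cam [ 0.40478494 -0.02721747  0.96030386]
scene plankcol [ 235  175  123  103 6935] ((0.5709490776062012, -0.05667026340961456), (0.2714490592479706, 0.28192874789237976), 1.459180474281311) cam [1.06630843 0.53163358 1.10215252]
```

Emit:
play_rows --deltas '[{"linear": [0,-0.75,0],"rotation": [0,-1,0],"hand": -1},{"linear": [0,-0.75,0],"rotation": [0,-1,0],"hand": -1},{"linear": [0,-0.75,0],"rotation": [0,-1,0],"hand": -1},{"linear": [0,-0.75,0],"rotation": [0,-1,0],"hand": -1},{"linear": [-1,0,-0.55],"rotation": [0,0,0],"hand": -1},{"linear": [-1,0,-0.55],"rotation": [0,0,0],"hand": -1},{"linear": [-1,0,-0.55],"rotation": [0,0,0],"hand": -1},{"linear": [-1,0,-0.55],"rotation": [0,0,0],"hand": -1},{"linear": [-1,0,-0.55],"rotation": [0,0,0],"hand": -1},{"linear": [-1,0,-0.55],"rotation": [0,0,0],"hand": -1}]'

```text
clock: 1.1
tcp_pos: [0.2842, 0.4443, 0.2716]
orientation: [-1.571, 0.0, 1.599]
wrist_force: [1.4, 0.5, -0.3]
grip_width: 0.0941
```

Emit:
play_rows --deltas '[{"linear": [-1,0,-0.55],"rotation": [0,0,0],"hand": -1},{"linear": [-1,0,-0.55],"rotation": [0,0,0],"hand": -1},{"linear": [-1,0,-0.55],"rotation": [0,0,0],"hand": -1},{"linear": [-1,0,-0.55],"rotation": [0,0,0],"hand": -1},{"linear": [-1,0,-0.55],"rotation": [0,0,0],"hand": -1},{"linear": [-1,0,-0.55],"rotation": [0,0,0],"hand": -1},{"linear": [-1,0,-0.55],"rotation": [0,0,0],"hand": -1},{"linear": [-1,0,-0.55],"rotation": [0,0,0],"hand": -1},{"linear": [-1,0,-0.55],"rotation": [0,0,0],"hand": -1},{"linear": [-1,0,-0.55],"rotation": [0,0,0],"hand": -1}]'

```text
clock: 2.1
tcp_pos: [0.4286, 0.1983, 0.2718]
orientation: [-1.571, 0.0, 1.599]
wrist_force: [-0.2, -0.0, 0.1]
grip_width: 0.094
```

Emit:
play_rows --deltas '[{"linear": [-1,0,-0.55],"rotation": [0,0,0],"hand": -1},{"linear": [-1,0,-0.55],"rotation": [0,0,0],"hand": -1},{"linear": [-1,0,-0.55],"rotation": [0,0,0],"hand": -1},{"linear": [-1,0,-0.55],"rotation": [0,0,0],"hand": -1},{"linear": [-1,0,-0.55],"rotation": [0,0,0],"hand": -1},{"linear": [-1,0,-0.5],"rotation": [0,0,0],"hand": -1},{"linear": [-0.5,0,-0.3],"rotation": [0,0,0],"hand": -1},{"linear": [0,0,0],"rotation": [0,0,0],"hand": -1},{"linear": [0,0,0],"rotation": [0,0,0],"hand": -1}]'

```text
clock: 3.0
tcp_pos: [0.5213, 0.0399, 0.2716]
orientation: [-1.57, 0.0, 1.599]
wrist_force: [0.3, 0.5, 0.2]
grip_width: 0.0939
```

Emit:
play_rows --deltas '[{"linear": [-0.4,0.6,0],"rotation": [0,0,0],"hand": -1},{"linear": [0,0.6,0],"rotation": [0,0,0],"hand": -1},{"linear": [0,0.6,0],"rotation": [0,0,0],"hand": -1},{"linear": [0,0.6,0],"rotation": [0,0,0],"hand": -1},{"linear": [0,0.5,0],"rotation": [0,0,0],"hand": -0.2},{"linear": [0,0.28,0],"rotation": [0,0,0],"hand": 0},{"linear": [0,0,0],"rotation": [0,0,0],"hand": 0.3},{"linear": [0,0,0],"rotation": [0,0,0],"hand": 0.3},{"linear": [0,0,0],"rotation": [0,0,0],"hand": 0.3}]' --force 3

```text
clock: 3.9
tcp_pos: [0.5222, 0.0296, 0.193]
orientation: [-1.572, -0.0, 1.599]
wrist_force: [0.3, -0.0, -0.7]
grip_width: 0.0574
```

Run:
```python
from h import *
o=monitor.get_obs();print(o['tcp_pos'],o['grip_width'],o['wrist_force'])
for n in('top','scene'):
    c=shot(n,n+'1.png'); u,v=map(int,proj(c,[.521,.03,.19])); im=c['pixels'][v-30:v+30,u-40:u+40,::-1]
    cv2.imwrite(f'pics/c_{n}1.png',cv2.resize(im,(400,300),interpolation=2))
cv2.imwrite('pics/c1.png',np.hstack([cv2.imread('pics/c_top1.png'),cv2.imread('pics/c_scene1.png')]))
```

```text
[0.52217856 0.02964487 0.19298535] 0.05744623431814194 [ 0.33009402 -0.03230242 -0.68264243]
```

View pics/c1.png

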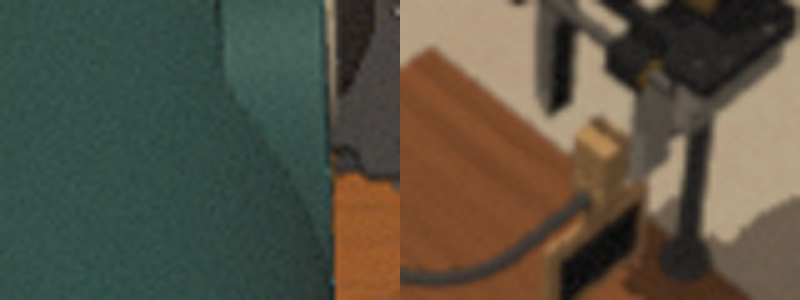

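The scene crop (right half) shows the two fingertips on either side of the block, at about crop (555,110) and (640,180). Their midpoint falls on the block at (600,150). The arm hides the block in the top view. Next I close gently.

Emit:
play_rows --deltas '[{"linear": [0,0,0],"rotation": [0,0,0],"hand": 0.4},{"linear": [0,0,0],"rotation": [0,0,0],"hand": 0.45},{"linear": [0,0,0],"rotation": [0,0,0],"hand": 0.5},{"linear": [0,0,0],"rotation": [0,0,0],"hand": 0.55},{"linear": [0,0,0],"rotation": [0,0,0],"hand": 0.6},{"linear": [0,0,0],"rotation": [0,0,0],"hand": 0.65},{"linear": [0,0,0],"rotation": [0,0,0],"hand": 0.7},{"linear": [0,0,0],"rotation": [0,0,0],"hand": 0.7}]' --force 3

```text
clock: 4.8
tcp_pos: [0.5219, 0.0296, 0.1924]
orientation: [-1.571, 0.0, 1.599]
wrist_force: [-0.3, 0.8, 1.8]
grip_width: 0.0241
```

Emit:
play_rows --deltas '[{"linear": [0,0,0],"rotation": [0,0,0],"hand": 0.8},{"linear": [0,0,0],"rotation": [0,0,0],"hand": 0.8},{"linear": [0,0,0],"rotation": [0,0,0],"hand": 0.8}]' --force 20

```text
clock: 5.1
tcp_pos: [0.5219, 0.0296, 0.1924]
orientation: [-1.571, 0.0, 1.599]
wrist_force: [0.4, 0.9, 2.0]
grip_width: 0.0235
```

Emit:
play_rows --deltas '[{"linear": [0,-0.04,0],"rotation": [0,0,0],"hand": 0.8},{"linear": [0,-0.04,0],"rotation": [0,0,0],"hand": 0.8},{"linear": [0,0,0],"rotation": [0,0,0],"hand": 0.8},{"linear": [0,0,0],"rotation": [0,0,0],"hand": 0.8}]'

```text
clock: 5.5
tcp_pos: [0.5218, 0.0295, 0.1943]
orientation: [-1.571, 0.0, 1.599]
wrist_force: [0.3, -0.6, -1.7]
grip_width: 0.0235
```

Emit:
play_rows --deltas '[{"linear": [0,0,-0.19],"rotation": [0,0,0],"hand": 0.8},{"linear": [0,0,-0.19],"rotation": [0,0,0],"hand": 0.8},{"linear": [0,0,-0.19],"rotation": [0,0,0],"hand": 0.8},{"linear": [0,0,-0.19],"rotation": [0,0,0],"hand": 0.8},{"linear": [0,0,-0.19],"rotation": [0,0,0],"hand": 0.8},{"linear": [0,0,-0.19],"rotation": [0,0,0],"hand": 0.8},{"linear": [0,0,-0.19],"rotation": [0,0,0],"hand": 0.8},{"linear": [0,0,-0.19],"rotation": [0,0,0],"hand": 0.8},{"linear": [0,0,0],"rotation": [0,0,0],"hand": 0.8},{"linear": [0,0,0],"rotation": [0,0,0],"hand": 0.8}]'

```text
clock: 6.5
tcp_pos: [0.5598, 0.0305, 0.1943]
orientation: [-1.571, 0.0, 1.599]
wrist_force: [0.8, 0.3, -1.8]
grip_width: 0.0235
```

Emit:
play_rows --deltas '[{"linear": [0.03,0,0],"rotation": [0,0,0],"hand": 0.8},{"linear": [0.03,0,0],"rotation": [0,0,0],"hand": 0.8},{"linear": [0,0,0],"rotation": [0,0,0],"hand": 0.8}]'

```text
clock: 6.8
tcp_pos: [0.5597, 0.0323, 0.1944]
orientation: [-1.571, -0.0, 1.599]
wrist_force: [-0.1, 0.2, -1.2]
grip_width: 0.0234
```

Emit:
play_rows --deltas '[{"linear": [-0.06,0,0],"rotation": [0,0,0],"hand": 0.8},{"linear": [-0.06,0,0],"rotation": [0,0,0],"hand": 0.8},{"linear": [0,0,0],"rotation": [0,0,0],"hand": 0.8}]'

```text
clock: 7.1
tcp_pos: [0.5599, 0.0288, 0.1944]
orientation: [-1.571, 0.0, 1.599]
wrist_force: [0.0, -0.4, -1.1]
grip_width: 0.0234
```

```bash
cat > plan.py <<'E'
from h import *
import sys
from scipy.spatial.transform import Rotation as Rn
par=dict(Bx=.5847,By=.0311,y0=1.5,sw=-3.0,off=.001)
def rod(s,p):
    y0=np.radians(p['y0']); a=y0+np.radians(p['sw']); B=np.array([p['Bx'],p['By']])
    d=lambda t:np.array([np.cos(t),np.sin(t)])
    if s<0: return B+s*d(y0)
    C=B+.06*d(a-np.pi/2); L=.06*np.pi/2
    if s<L: return C+.06*d(a+np.pi/2-s/.06)
    return C+.06*d(a)+(s-L)*d(a-np.pi/2)
def pose(s,p):
    c=(rod(s-.008,p)+2*rod(s,p)+rod(s+.008,p))/4; h=rod(s+.009,p)-rod(s-.009,p); yaw=np.arctan2(h[1],h[0])
    return c+p['off']*h/np.linalg.norm(h),yaw+np.pi/2
def rows(s0,s1,n,z=None,**kw):
    p={**par,**kw}; o=monitor.get_obs(); T=np.array(o['tcp_pos']);R=Rn.from_euler('xyz',o['orientation'])
    print('t',o['clock'],'F',np.round(o['wrist_force'],1),'M',np.round(o['ft_torque'],2))
    z=T[2] if z is None else z; out=[]
    # where along the rod are we
    ss=np.linspace(-.05,.25,3001); i=np.argmin([np.hypot(*(pose(s,p)[0]-T[:2])) for s in ss[::5]])*5
    print('at s=%.4f'%ss[i],'err mm',np.round(1e3*(pose(ss[i],p)[0]-T[:2]),1))
    if s0 is None: s0=ss[i]
    for k in range(1,n+1):
        s=s0+(s1-s0)*k/n; c,yw=pose(s,p)
        D=R.inv().apply(np.array([c[0],c[1],T[2]+(z-T[2])*k/n])-T)/.025
        G=Rn.from_euler('xyz',[-np.pi/2,0,yw]); w=np.degrees((R.inv()*G).as_rotvec())/5
        D=np.round(D/.005)*.005; w=np.round(w,2); 
        out.append('{"linear": [%.3f, %.3f, %.3f], "rotation": [0, %.2f, 0], "hand": 0.8}'%(*D,w[1]))
        T=T+R.apply(D*.025); R=R*Rn.from_rotvec(np.radians(5*np.array([0,w[1],0])))
    print('['+',\n'.join(out)+']')
if __name__=='__main__':
    kw=dict(a.split('=') for a in sys.argv[4:]); 
    rows(None if sys.argv[1]=='c' else float(sys.argv[1]),float(sys.argv[2]),int(sys.argv[3]),**{k:float(v) for k,v in kw.items()})
E
python3 plan.py c 0.0 9
```

```text
t 7.1 F [ 0.  -0.4 -1.1] M [ 0.09 -0.01 -0.02]
at s=-0.0260 err mm [-0.2  1.7]
[{"linear": [0.070, -0.000, -0.110], "rotation": [0, 0.02, 0], "hand": 0.8},
{"linear": [-0.000, -0.000, -0.115], "rotation": [0, -0.00, 0], "hand": 0.8},
{"linear": [-0.000, -0.000, -0.115], "rotation": [0, -0.00, 0], "hand": 0.8},
{"linear": [-0.000, -0.000, -0.115], "rotation": [0, -0.00, 0], "hand": 0.8},
{"linear": [-0.000, -0.000, -0.120], "rotation": [0, -0.00, 0], "hand": 0.8},
{"linear": [-0.000, -0.000, -0.115], "rotation": [0, 0.01, 0], "hand": 0.8},
{"linear": [-0.005, -0.000, -0.115], "rotation": [0, 0.15, 0], "hand": 0.8},
{"linear": [-0.000, -0.000, -0.115], "rotation": [0, 0.24, 0], "hand": 0.8},
{"linear": [-0.005, -0.000, -0.115], "rotation": [0, 0.33, 0], "hand": 0.8}]
```

Emit:
play_rows --deltas '[{"linear": [0.07,0,-0.11],"rotation": [0,0.02,0],"hand": 0.8},{"linear": [0,0,-0.115],"rotation": [0,0,0],"hand": 0.8},{"linear": [0,0,-0.115],"rotation": [0,0,0],"hand": 0.8},{"linear": [0,0,-0.115],"rotation": [0,0,0],"hand": 0.8},{"linear": [0,0,-0.12],"rotation": [0,0,0],"hand": 0.8},{"linear": [0,0,-0.115],"rotation": [0,0,0],"hand": 0.8},{"linear": [-0.005,0,-0.115],"rotation": [0,0.15,0],"hand": 0.8},{"linear": [0,0,-0.115],"rotation": [0,0.24,0],"hand": 0.8},{"linear": [-0.005,0,-0.115],"rotation": [0,0.33,0],"hand": 0.8}]'

```text
clock: 8.0
tcp_pos: [0.586, 0.0312, 0.1944]
orientation: [-1.571, 0.0, 1.532]
wrist_force: [0.3, -1.1, -1.9]
grip_width: 0.0229
```

```bash
python3 plan.py c 0.016 7
```

```text
t 8.0 F [ 0.3 -1.1 -1.9] M [-0.    0.02  0.03]
at s=-0.0000 err mm [-0.3 -0.4]
[{"linear": [-0.020, 0.000, -0.080], "rotation": [0, 0.31, 0], "hand": 0.8},
{"linear": [-0.000, 0.000, -0.090], "rotation": [0, 0.38, 0], "hand": 0.8},
{"linear": [-0.005, 0.000, -0.095], "rotation": [0, 0.43, 0], "hand": 0.8},
{"linear": [-0.005, 0.000, -0.090], "rotation": [0, 0.49, 0], "hand": 0.8},
{"linear": [-0.000, 0.000, -0.090], "rotation": [0, 0.43, 0], "hand": 0.8},
{"linear": [-0.005, 0.000, -0.090], "rotation": [0, 0.44, 0], "hand": 0.8},
{"linear": [-0.005, 0.000, -0.090], "rotation": [0, 0.44, 0], "hand": 0.8}]
```

Emit:
play_rows --deltas '[{"linear": [-0.02,0,-0.08],"rotation": [0,0.31,0],"hand": 0.8},{"linear": [0,0,-0.09],"rotation": [0,0.38,0],"hand": 0.8},{"linear": [-0.005,0,-0.095],"rotation": [0,0.43,0],"hand": 0.8},{"linear": [-0.005,0,-0.09],"rotation": [0,0.49,0],"hand": 0.8},{"linear": [0,0,-0.09],"rotation": [0,0.43,0],"hand": 0.8},{"linear": [-0.005,0,-0.09],"rotation": [0,0.44,0],"hand": 0.8},{"linear": [-0.005,0,-0.09],"rotation": [0,0.44,0],"hand": 0.8}]'

```text
clock: 8.7
tcp_pos: [0.6012, 0.028, 0.1944]
orientation: [-1.571, 0.0, 1.277]
wrist_force: [-0.8, -0.1, -2.3]
grip_width: 0.0236
```

```bash
python3 plan.py c 0.032 7
```

```text
t 8.7 F [-0.8 -0.1 -2.3] M [-0.05  0.02  0.04]
at s=0.0160 err mm [0.1 0. ]
[{"linear": [-0.000, 0.000, -0.095], "rotation": [0, 0.42, 0], "hand": 0.8},
{"linear": [-0.005, 0.000, -0.090], "rotation": [0, 0.44, 0], "hand": 0.8},
{"linear": [-0.000, 0.000, -0.090], "rotation": [0, 0.43, 0], "hand": 0.8},
{"linear": [-0.005, 0.000, -0.095], "rotation": [0, 0.44, 0], "hand": 0.8},
{"linear": [-0.005, 0.000, -0.090], "rotation": [0, 0.44, 0], "hand": 0.8},
{"linear": [-0.000, 0.000, -0.090], "rotation": [0, 0.43, 0], "hand": 0.8},
{"linear": [-0.005, 0.000, -0.090], "rotation": [0, 0.44, 0], "hand": 0.8}]
```

Emit:
play_rows --deltas '[{"linear": [0,0,-0.095],"rotation": [0,0.42,0],"hand": 0.8},{"linear": [-0.005,0,-0.09],"rotation": [0,0.44,0],"hand": 0.8},{"linear": [0,0,-0.09],"rotation": [0,0.43,0],"hand": 0.8},{"linear": [-0.005,0,-0.095],"rotation": [0,0.44,0],"hand": 0.8},{"linear": [-0.005,0,-0.09],"rotation": [0,0.44,0],"hand": 0.8},{"linear": [0,0,-0.09],"rotation": [0,0.43,0],"hand": 0.8},{"linear": [-0.005,0,-0.09],"rotation": [0,0.44,0],"hand": 0.8}]'

```text
clock: 9.4
tcp_pos: [0.6157, 0.0213, 0.1944]
orientation: [-1.571, 0.0, 1.011]
wrist_force: [0.6, -0.2, -1.7]
grip_width: 0.0233
```

```bash
python3 plan.py c 0.048 7
```

```text
t 9.4 F [ 0.6 -0.2 -1.7] M [-0.02 -0.   -0.04]
at s=0.0320 err mm [ 0.  -0.1]
[{"linear": [-0.005, 0.000, -0.095], "rotation": [0, 0.44, 0], "hand": 0.8},
{"linear": [-0.005, 0.000, -0.090], "rotation": [0, 0.43, 0], "hand": 0.8},
{"linear": [-0.005, 0.000, -0.090], "rotation": [0, 0.44, 0], "hand": 0.8},
{"linear": [-0.000, 0.000, -0.090], "rotation": [0, 0.44, 0], "hand": 0.8},
{"linear": [-0.005, 0.000, -0.090], "rotation": [0, 0.43, 0], "hand": 0.8},
{"linear": [-0.005, 0.000, -0.095], "rotation": [0, 0.44, 0], "hand": 0.8},
{"linear": [-0.000, 0.000, -0.090], "rotation": [0, 0.44, 0], "hand": 0.8}]
```

Emit:
play_rows --deltas '[{"linear": [-0.005,0,-0.095],"rotation": [0,0.44,0],"hand": 0.8},{"linear": [-0.005,0,-0.09],"rotation": [0,0.43,0],"hand": 0.8},{"linear": [-0.005,0,-0.09],"rotation": [0,0.44,0],"hand": 0.8},{"linear": [0,0,-0.09],"rotation": [0,0.44,0],"hand": 0.8},{"linear": [-0.005,0,-0.09],"rotation": [0,0.43,0],"hand": 0.8},{"linear": [-0.005,0,-0.095],"rotation": [0,0.44,0],"hand": 0.8},{"linear": [0,0,-0.09],"rotation": [0,0.44,0],"hand": 0.8}]'

```text
clock: 10.1
tcp_pos: [0.6278, 0.0109, 0.1944]
orientation: [-1.571, 0.0, 0.744]
wrist_force: [-0.4, -0.4, -1.8]
grip_width: 0.0234
```

```bash
python3 plan.py c 0.064 7
```

```text
t 10.1 F [-0.4 -0.4 -1.8] M [-0.04 -0.05  0.02]
at s=0.0480 err mm [-0. -0.]
[{"linear": [-0.005, 0.000, -0.090], "rotation": [0, 0.43, 0], "hand": 0.8},
{"linear": [-0.005, 0.000, -0.090], "rotation": [0, 0.44, 0], "hand": 0.8},
{"linear": [-0.000, 0.000, -0.090], "rotation": [0, 0.44, 0], "hand": 0.8},
{"linear": [-0.005, 0.000, -0.095], "rotation": [0, 0.43, 0], "hand": 0.8},
{"linear": [-0.005, 0.000, -0.090], "rotation": [0, 0.44, 0], "hand": 0.8},
{"linear": [-0.000, 0.000, -0.090], "rotation": [0, 0.44, 0], "hand": 0.8},
{"linear": [-0.005, 0.000, -0.090], "rotation": [0, 0.43, 0], "hand": 0.8}]
```

Emit:
play_rows --deltas '[{"linear": [-0.005,0,-0.09],"rotation": [0,0.43,0],"hand": 0.8},{"linear": [-0.005,0,-0.09],"rotation": [0,0.44,0],"hand": 0.8},{"linear": [0,0,-0.09],"rotation": [0,0.44,0],"hand": 0.8},{"linear": [-0.005,0,-0.095],"rotation": [0,0.43,0],"hand": 0.8},{"linear": [-0.005,0,-0.09],"rotation": [0,0.44,0],"hand": 0.8},{"linear": [0,0,-0.09],"rotation": [0,0.44,0],"hand": 0.8},{"linear": [-0.005,0,-0.09],"rotation": [0,0.43,0],"hand": 0.8}]'

```text
clock: 10.8
tcp_pos: [0.6366, -0.0022, 0.1944]
orientation: [-1.571, 0.0, 0.478]
wrist_force: [0.0, -0.4, -1.7]
grip_width: 0.0238
```

```bash
python3 plan.py c 0.084 9
```

```text
t 10.8 F [ 0.  -0.4 -1.7] M [-0.01  0.02  0.01]
at s=0.0640 err mm [-0. -0.]
[{"linear": [-0.005, 0.000, -0.090], "rotation": [0, 0.43, 0], "hand": 0.8},
{"linear": [-0.000, 0.000, -0.090], "rotation": [0, 0.42, 0], "hand": 0.8},
{"linear": [-0.005, 0.000, -0.085], "rotation": [0, 0.43, 0], "hand": 0.8},
{"linear": [-0.005, 0.000, -0.090], "rotation": [0, 0.42, 0], "hand": 0.8},
{"linear": [-0.000, 0.000, -0.090], "rotation": [0, 0.42, 0], "hand": 0.8},
{"linear": [-0.005, 0.000, -0.085], "rotation": [0, 0.43, 0], "hand": 0.8},
{"linear": [-0.005, 0.000, -0.090], "rotation": [0, 0.42, 0], "hand": 0.8},
{"linear": [-0.000, 0.000, -0.090], "rotation": [0, 0.43, 0], "hand": 0.8},
{"linear": [-0.005, 0.000, -0.090], "rotation": [0, 0.42, 0], "hand": 0.8}]
```

Emit:
play_rows --deltas '[{"linear": [-0.005,0,-0.09],"rotation": [0,0.43,0],"hand": 0.8},{"linear": [0,0,-0.09],"rotation": [0,0.42,0],"hand": 0.8},{"linear": [-0.005,0,-0.085],"rotation": [0,0.43,0],"hand": 0.8},{"linear": [-0.005,0,-0.09],"rotation": [0,0.42,0],"hand": 0.8},{"linear": [0,0,-0.09],"rotation": [0,0.42,0],"hand": 0.8},{"linear": [-0.005,0,-0.085],"rotation": [0,0.43,0],"hand": 0.8},{"linear": [-0.005,0,-0.09],"rotation": [0,0.42,0],"hand": 0.8},{"linear": [0,0,-0.09],"rotation": [0,0.43,0],"hand": 0.8},{"linear": [-0.005,0,-0.09],"rotation": [0,0.42,0],"hand": 0.8}]'

```text
clock: 11.7
tcp_pos: [0.6423, -0.0215, 0.1944]
orientation: [-1.571, 0.0, 0.145]
wrist_force: [1.1, 1.1, -1.3]
grip_width: 0.0233
```

```bash
python3 plan.py c 0.110 10
```

```text
t 11.7 F [ 1.1  1.1 -1.3] M [-0.08  0.02 -0.01]
at s=0.0840 err mm [0.  0.2]
[{"linear": [-0.000, 0.000, -0.095], "rotation": [0, 0.49, 0], "hand": 0.8},
{"linear": [-0.005, 0.000, -0.105], "rotation": [0, 0.42, 0], "hand": 0.8},
{"linear": [-0.000, 0.000, -0.100], "rotation": [0, 0.35, 0], "hand": 0.8},
{"linear": [-0.005, 0.000, -0.105], "rotation": [0, 0.28, 0], "hand": 0.8},
{"linear": [-0.000, 0.000, -0.105], "rotation": [0, 0.21, 0], "hand": 0.8},
{"linear": [-0.000, 0.000, -0.105], "rotation": [0, 0.14, 0], "hand": 0.8},
{"linear": [-0.000, 0.000, -0.100], "rotation": [0, 0.06, 0], "hand": 0.8},
{"linear": [-0.000, 0.000, -0.105], "rotation": [0, 0.01, 0], "hand": 0.8},
{"linear": [-0.000, 0.000, -0.105], "rotation": [0, -0.00, 0], "hand": 0.8},
{"linear": [-0.000, 0.000, -0.105], "rotation": [0, -0.00, 0], "hand": 0.8}]
```

Emit:
play_rows --deltas '[{"linear": [0,0,-0.095],"rotation": [0,0.49,0],"hand": 0.8},{"linear": [-0.005,0,-0.105],"rotation": [0,0.42,0],"hand": 0.8},{"linear": [0,0,-0.1],"rotation": [0,0.35,0],"hand": 0.8},{"linear": [-0.005,0,-0.105],"rotation": [0,0.28,0],"hand": 0.8},{"linear": [0,0,-0.105],"rotation": [0,0.21,0],"hand": 0.8}]'

```text
clock: 12.2
tcp_pos: [0.643, -0.0342, 0.1944]
orientation: [-1.571, -0.0, -0.007]
wrist_force: [0.4, -1.2, -1.2]
grip_width: 0.0234
```

Emit:
play_rows --deltas '[{"linear": [0,0,-0.105],"rotation": [0,0.14,0],"hand": 0.8},{"linear": [0,0,-0.1],"rotation": [0,0.06,0],"hand": 0.8},{"linear": [0,0,-0.105],"rotation": [0,0.01,0],"hand": 0.8},{"linear": [0,0,-0.105],"rotation": [0,0,0],"hand": 0.8},{"linear": [0,0,-0.105],"rotation": [0,0,0],"hand": 0.8},{"linear": [0,0,0],"rotation": [0,0,0],"hand": 0.8}]'

```text
clock: 12.8
tcp_pos: [0.6427, -0.0475, 0.1944]
orientation: [-1.571, -0.0, -0.024]
wrist_force: [0.7, -0.0, -0.6]
grip_width: 0.0233
```

Emit:
play_rows --deltas '[{"linear": [0.06,0,0],"rotation": [0,0,0],"hand": 0.8},{"linear": [0,0,0],"rotation": [0,0,0],"hand": 0.8},{"linear": [0,0,0],"rotation": [0,0,0],"hand": 0.8}]'

```text
clock: 13.1
tcp_pos: [0.6443, -0.0469, 0.1943]
orientation: [-1.571, 0.0, -0.023]
wrist_force: [0.4, -0.7, -2.0]
grip_width: 0.0233
```

Emit:
play_rows --deltas '[{"linear": [-0.12,0,0],"rotation": [0,0,0],"hand": 0.8},{"linear": [0,0,0],"rotation": [0,0,0],"hand": 0.8},{"linear": [0,0,0],"rotation": [0,0,0],"hand": 0.8}]'

```text
clock: 13.4
tcp_pos: [0.6412, -0.0469, 0.1945]
orientation: [-1.571, -0.0, -0.023]
wrist_force: [0.5, -0.0, -1.8]
grip_width: 0.0234
```

Emit:
play_rows --deltas '[{"linear": [0.06,0,-0.2],"rotation": [0,0,0],"hand": 0.8},{"linear": [0,0,-0.2],"rotation": [0,0,0],"hand": 0.8},{"linear": [0,0,-0.2],"rotation": [0,0,0],"hand": 0.8},{"linear": [0,0,-0.2],"rotation": [0,0,0],"hand": 0.8},{"linear": [0,0,-0.2],"rotation": [0,0,0],"hand": 0.8},{"linear": [0,0,-0.2],"rotation": [0,0,0],"hand": 0.8},{"linear": [0,0,-0.2],"rotation": [0,0,0],"hand": 0.8},{"linear": [0,0,-0.2],"rotation": [0,0,0],"hand": 0.8},{"linear": [0,0,-0.2],"rotation": [0,0,0],"hand": 0.8},{"linear": [0,0,-0.2],"rotation": [0,0,0],"hand": 0.8}]'

```text
clock: 14.4
tcp_pos: [0.6416, -0.0974, 0.1944]
orientation: [-1.571, -0.0, -0.023]
wrist_force: [-1.6, -0.7, -1.1]
grip_width: 0.0232
```

Emit:
play_rows --deltas '[{"linear": [0,0,-0.15],"rotation": [0,0,0],"hand": 0.8},{"linear": [0,0,-0.15],"rotation": [0,0,0],"hand": 0.8},{"linear": [0,0,-0.15],"rotation": [0,0,0],"hand": 0.8},{"linear": [0,0,-0.15],"rotation": [0,0,0],"hand": 0.8},{"linear": [0,0,-0.15],"rotation": [0,0,0],"hand": 0.8},{"linear": [0,0,0],"rotation": [0,0,0],"hand": 0.8}]'

```text
clock: 15.0
tcp_pos: [0.6411, -0.1164, 0.1944]
orientation: [-1.571, -0.0, -0.024]
wrist_force: [0.3, 0.1, -0.3]
grip_width: 0.0238
```

Run:
```python
from h import *
o=monitor.get_obs();print(o['tcp_pos'],o['wrist_force'])
T=o['tcp_pos']; ims=[]
for n in('top','scene'):
    c=shot(n); u,v=map(int,proj(c,[T[0],T[1]-.03,.165])); im=c['pixels'][v-30:v+30,u-40:u+40,::-1]
    ims.append(cv2.resize(im,(400,300),interpolation=2))
cv2.imwrite('pics/c2.png',np.hstack(ims))
```

```text
[ 0.64106392 -0.11644358  0.19444109] [ 0.31495933  0.14765363 -0.25670277]
```

View pics/c2.png

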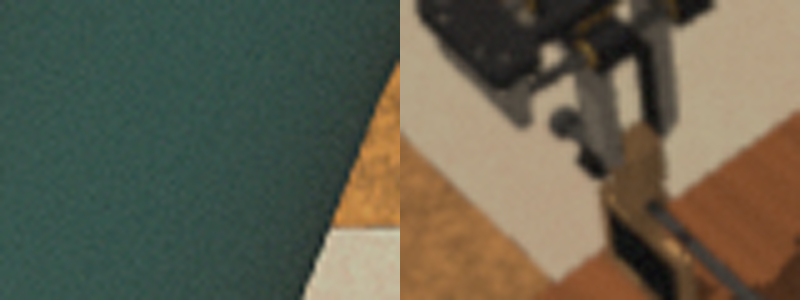

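The right crop shows the slate hanging straight on the front leg, with the stop just ahead at about (590,160) and the knob at (565,122). The top view is hidden by the arm. I'll approach the stop in small steps.

Emit:
play_rows --deltas '[{"linear": [0,0,-0.1],"rotation": [0,0,0],"hand": 0.8},{"linear": [0,0,-0.1],"rotation": [0,0,0],"hand": 0.8},{"linear": [0,0,-0.1],"rotation": [0,0,0],"hand": 0.8},{"linear": [0,0,-0.1],"rotation": [0,0,0],"hand": 0.8},{"linear": [0,0,-0.1],"rotation": [0,0,0],"hand": 0.8}]'

```text
clock: 15.6
tcp_pos: [0.6409, -0.1285, 0.1944]
orientation: [-1.571, -0.0, -0.023]
wrist_force: [-0.8, -0.1, -1.0]
grip_width: 0.0236
```

Emit:
play_rows --deltas '[{"linear": [0,0,-0.08],"rotation": [0,0,0],"hand": 0.8},{"linear": [0,0,-0.08],"rotation": [0,0,0],"hand": 0.8}]'

```text
clock: 15.8
tcp_pos: [0.6408, -0.1324, 0.1944]
orientation: [-1.571, -0.0, -0.023]
wrist_force: [0.5, 0.2, -1.6]
grip_width: 0.0236
```

Emit:
play_rows --deltas '[{"linear": [0,0,-0.08],"rotation": [0,0,0],"hand": 0.8},{"linear": [0,0,-0.08],"rotation": [0,0,0],"hand": 0.8}]'

```text
clock: 16.0
tcp_pos: [0.6408, -0.1362, 0.1944]
orientation: [-1.571, -0.0, -0.023]
wrist_force: [0.9, 3.0, 0.6]
grip_width: 0.0234
```

Emit:
play_rows --deltas '[{"linear": [0,0,-0.08],"rotation": [0,0,0],"hand": 0.8},{"linear": [0,0,-0.08],"rotation": [0,0,0],"hand": 0.8}]'

```text
clock: 16.2
tcp_pos: [0.6408, -0.1396, 0.1945]
orientation: [-1.57, -0.0, -0.022]
wrist_force: [-0.1, 4.4, 1.6]
grip_width: 0.0237
```

Emit:
play_rows --deltas '[{"linear": [0,0,-0.06],"rotation": [0,0,0],"hand": 0.8},{"linear": [0,0,-0.06],"rotation": [0,0,0],"hand": 0.8},{"linear": [0,0,-0.06],"rotation": [0,0,0],"hand": 0.8}]' --force 45

```text
clock: 16.5
tcp_pos: [0.6407, -0.1443, 0.1945]
orientation: [-1.57, -0.0, -0.023]
wrist_force: [-0.8, 5.5, 2.4]
grip_width: 0.0226
```

Emit:
play_rows --deltas '[{"linear": [0,0,-0.06],"rotation": [0,0,0],"hand": 0.8},{"linear": [0,0,-0.06],"rotation": [0,0,0],"hand": 0.8},{"linear": [0,0,-0.06],"rotation": [0,0,0],"hand": 0.8}]'

```text
clock: 16.8
tcp_pos: [0.6406, -0.1488, 0.1945]
orientation: [-1.57, -0.0, -0.023]
wrist_force: [0.1, 6.1, 1.6]
grip_width: 0.0225
```

Run:
```python
from h import *
o=monitor.get_obs();print(o['tcp_pos'],o['wrist_force'],o['ft_torque'])
T=o['tcp_pos']; c=shot('scene'); u,v=map(int,proj(c,[T[0],T[1]-.01,.15])); 
cv2.imwrite('pics/c3.png',cv2.resize(c['pixels'][v-30:v+30,u-40:u+40,::-1],(640,480),interpolation=2))
```

```text
[ 0.64060297 -0.14879708  0.19451547] [0.13773618 6.12391957 1.57536268] [ 1.44400816  0.04623955 -0.01982588]
```

View pics/c3.png

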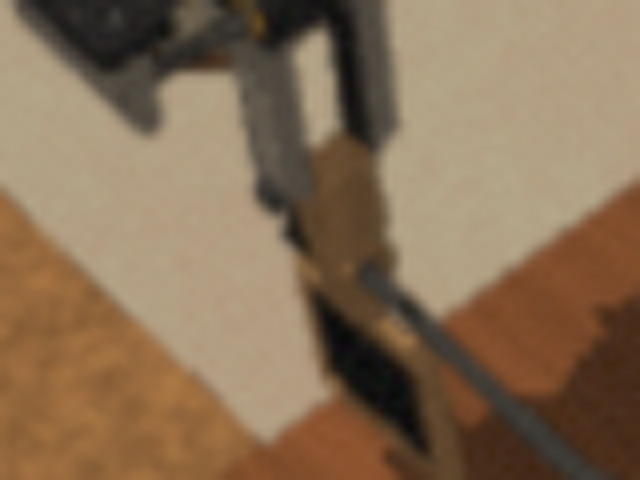

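Emit:
play_rows --deltas '[{"linear": [0,0,-0.04],"rotation": [0,0,0],"hand": 0.8},{"linear": [0,0,-0.04],"rotation": [0,0,0],"hand": 0.8}]'

```text
clock: 17.05
tcp_pos: [0.6406, -0.1508, 0.1945]
orientation: [-1.57, -0.0, -0.023]
wrist_force: [0.9, 4.8, 2.3]
grip_width: 0.0229
```

Emit:
play_rows --deltas '[{"linear": [0,0,-0.04],"rotation": [0,0,0],"hand": 0.8},{"linear": [0,0,-0.02],"rotation": [0,0,0],"hand": 0.8}]'

```text
clock: 17.25
tcp_pos: [0.6405, -0.1524, 0.1945]
orientation: [-1.57, -0.0, -0.023]
wrist_force: [0.0, 5.9, 2.4]
grip_width: 0.0227
```

Emit:
play_rows --deltas '[{"linear": [0,0,-0.02],"rotation": [0,0,0],"hand": 0.8},{"linear": [0,0,-0.01],"rotation": [0,0,0],"hand": 0.8}]'

```text
clock: 17.45
tcp_pos: [0.6405, -0.1532, 0.1945]
orientation: [-1.57, -0.0, -0.023]
wrist_force: [-0.4, 5.8, 2.5]
grip_width: 0.0225
```

Emit:
play_rows --deltas '[{"linear": [0,0,-0.02],"rotation": [0,0,0],"hand": 0.8},{"linear": [0,0,-0.01],"rotation": [0,0,0],"hand": 0.8}]'

```text
clock: 17.65
tcp_pos: [0.6405, -0.1539, 0.1945]
orientation: [-1.57, -0.0, -0.023]
wrist_force: [0.9, 5.0, 2.3]
grip_width: 0.0227
```

Emit:
play_rows --deltas '[{"linear": [0,0,-0.02],"rotation": [0,0,0],"hand": 0.8},{"linear": [0,0,0],"rotation": [0,0,0],"hand": 0.8}]'

```text
clock: 17.85
tcp_pos: [0.6404, -0.1545, 0.1945]
orientation: [-1.571, -0.0, -0.023]
wrist_force: [1.0, 4.5, 1.8]
grip_width: 0.0225
```

Emit:
play_rows --deltas '[{"linear": [0,0,-0.02],"rotation": [0,0,0],"hand": 0.8},{"linear": [0,0,0],"rotation": [0,0,0],"hand": 0.8}]'

```text
clock: 18.05
tcp_pos: [0.6404, -0.155, 0.1945]
orientation: [-1.571, -0.0, -0.023]
wrist_force: [1.1, 4.7, 2.7]
grip_width: 0.0227
```

Emit:
play_rows --deltas '[{"linear": [0,0,-0.02],"rotation": [0,0,0],"hand": 0.8},{"linear": [0,0,0],"rotation": [0,0,0],"hand": 0.8}]'

```text
clock: 18.25
tcp_pos: [0.6404, -0.1556, 0.1945]
orientation: [-1.571, -0.0, -0.023]
wrist_force: [1.2, 5.1, 2.9]
grip_width: 0.0231
```

Emit:
play_rows --deltas '[{"linear": [0,0,-0.02],"rotation": [0,0,0],"hand": 0.8},{"linear": [0,0,0],"rotation": [0,0,0],"hand": 0.8}]'

```text
clock: 18.45
tcp_pos: [0.6404, -0.1562, 0.1945]
orientation: [-1.571, -0.0, -0.023]
wrist_force: [0.7, 4.6, 3.2]
grip_width: 0.0226
```

Emit:
play_rows --deltas '[{"linear": [0,0,-0.02],"rotation": [0,0,0],"hand": 0.8},{"linear": [0,0,0],"rotation": [0,0,0],"hand": 0.8}]'

```text
clock: 18.65
tcp_pos: [0.6404, -0.1567, 0.1945]
orientation: [-1.571, -0.0, -0.023]
wrist_force: [0.7, 4.9, 2.8]
grip_width: 0.0228
```

Emit:
play_rows --deltas '[{"linear": [0,0,-0.02],"rotation": [0,0,0],"hand": 0.8},{"linear": [0,0,0],"rotation": [0,0,0],"hand": 0.8}]'

```text
clock: 18.85
tcp_pos: [0.6404, -0.1571, 0.1945]
orientation: [-1.571, -0.0, -0.023]
wrist_force: [0.5, 4.9, 2.4]
grip_width: 0.0225
```

Emit:
play_rows --deltas '[{"linear": [0,0,-0.02],"rotation": [0,0,0],"hand": 0.8},{"linear": [0,0,0],"rotation": [0,0,0],"hand": 0.8}]'

```text
clock: 19.05
tcp_pos: [0.6403, -0.1577, 0.1945]
orientation: [-1.571, -0.0, -0.023]
wrist_force: [0.8, 5.9, 2.9]
grip_width: 0.0228
```

Emit:
play_rows --deltas '[{"linear": [0,0,-0.02],"rotation": [0,0,0],"hand": 0.8},{"linear": [0,0,0],"rotation": [0,0,0],"hand": 0.8}]'

```text
clock: 19.25
tcp_pos: [0.6403, -0.1582, 0.1945]
orientation: [-1.571, -0.0, -0.023]
wrist_force: [1.6, 4.6, 1.9]
grip_width: 0.0226
```

Run:
```python
from h import *
o=monitor.get_obs();print(o['tcp_pos'],o['wrist_force'],o['ft_torque'])
c0=dict(np.load('scene0.npz'))
c=shot('scene'); 
for p in([.6415,-.137,.16],[.640,-.158,.16],[.639,-.178,.16],[.6386,-.187,.16]): print(p,proj(c,p))
u,v=map(int,proj(c,[.64,-.165,.16])); f=lambda c:cv2.resize(c['pixels'][v-20:v+20,u-20:u+20,::-1],(400,400),interpolation=0)
print(u,v); cv2.imwrite('pics/c4.png',np.hstack([f(c0),f(c)]))
```

```text
[ 0.64030187 -0.1581618   0.19448766] [1.60522289 4.56498072 1.93332768] [ 1.30441414 -0.19408321  0.01141416]
[0.6415, -0.137, 0.16] (np.float64(255.08806670507457), np.float64(187.1213928362833))
[0.64, -0.158, 0.16] (np.float64(250.66476534973953), np.float64(182.41714983313818))
[0.639, -0.178, 0.16] (np.float64(246.39337550927527), np.float64(178.0880582494662))
[0.6386, -0.187, 0.16] (np.float64(244.47760262466875), np.float64(176.1705169328492))
249 180
```

View pics/c4.png

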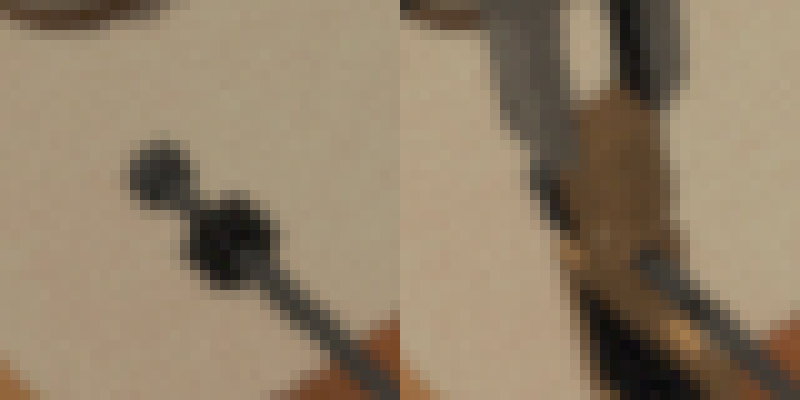

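Emit:
play_rows --deltas '[{"linear": [0,0,-0.02],"rotation": [0,0,0],"hand": 0.8},{"linear": [0,0,0],"rotation": [0,0,0],"hand": 0.8}]'

```text
clock: 19.5
tcp_pos: [0.6403, -0.1586, 0.1945]
orientation: [-1.571, -0.0, -0.023]
wrist_force: [0.6, 4.8, 2.8]
grip_width: 0.0224
```

Emit:
play_rows --deltas '[{"linear": [0,0,-0.02],"rotation": [0,0,0],"hand": 0.8},{"linear": [0,0,0],"rotation": [0,0,0],"hand": 0.8}]'

```text
clock: 19.7
tcp_pos: [0.6403, -0.1591, 0.1945]
orientation: [-1.571, -0.0, -0.023]
wrist_force: [0.3, 4.5, 2.5]
grip_width: 0.0229
```

Emit:
play_rows --deltas '[{"linear": [0,0,0.04],"rotation": [0,0,0],"hand": 0.8},{"linear": [0,0.06,0.02],"rotation": [0,0,0],"hand": 0.5},{"linear": [0,0,0],"rotation": [0,0,0],"hand": 0.3},{"linear": [0,0,0],"rotation": [0,0,0],"hand": 0},{"linear": [0,-0.3,0],"rotation": [0,0,0],"hand": 0},{"linear": [0,-0.8,0],"rotation": [0,0,0],"hand": 0},{"linear": [0,-1,0],"rotation": [0,0,0],"hand": 0},{"linear": [-0.5,-1,0],"rotation": [0,0,0],"hand": 0},{"linear": [-1,-1,0],"rotation": [0,0,0],"hand": 0},{"linear": [-1,0,0],"rotation": [0,0,0],"hand": 0}]'

```text
clock: 20.7
tcp_pos: [0.5778, -0.1576, 0.2987]
orientation: [-1.572, -0.004, -0.024]
wrist_force: [0.3, -0.5, -0.1]
grip_width: 0.0469
```

Emit:
play_rows --deltas '[{"linear": [-1,0,1],"rotation": [0,0,0],"hand": 0},{"linear": [-1,0,1],"rotation": [0,0,0],"hand": 0},{"linear": [-1,0,1],"rotation": [0,0,0],"hand": 0},{"linear": [-1,0,1],"rotation": [0,0,0],"hand": 0},{"linear": [0,0,1],"rotation": [0,0,0],"hand": 0},{"linear": [0,0,1],"rotation": [0,0,0],"hand": 0}]'

```text
clock: 21.3
tcp_pos: [0.4808, -0.0033, 0.2963]
orientation: [-1.569, -0.001, -0.023]
wrist_force: [0.4, 0.1, 0.4]
grip_width: 0.0473
```

Run:
```python
from h import *
o=monitor.get_obs();print(o['clock'],o['tcp_pos'],o['wrist_force'])
ims=[]
for n,w in(('top',24),('scene',24)):
    c=shot(n); np.savez(n+'2.npz',**c)
    u,v=map(int,proj(c,[.64,-.16,.155])); print(n,u,v)
    ims.append(cv2.resize(c['pixels'][v-w:v+w,u-w:u+w,::-1],(400,400),interpolation=2))
    for y in(-.154,-.164,-.178,-.187): print(y,np.round(proj(c,[.64,y,.165]),1))
    P=cloud(c); x,y,z=P[...,0],P[...,1],P[...,2]
    s=(z>.195)&(z<.215)&(abs(x-.64)<.03)&(abs(y+.15)<.04)
    if s.sum()>5: q=P[s]; print('block',s.sum(),np.median(q,0),cv2.minAreaRect(q[:,:2].astype(np.float32)))
    s=(z>.13)&(z<.19)&(abs(x-.64)<.03)&(y<-.165)&(y>-.22); q=P[s]; print('knob+stop',len(q),q.min(0) if len(q) else '',q.max(0) if len(q) else '')
cv2.imwrite('pics/c5.png',np.hstack(ims))
```

```text
21.3 [ 0.48079081 -0.00325305  0.29632444] [0.35628046 0.14343671 0.41652283]
top 383 143
-0.154 [381.8 142.1]
-0.164 [386.4 141.9]
-0.178 [392.8 141.8]
-0.187 [397.  141.7]
block 114 [ 0.63883551 -0.15307     0.20175983] ((0.639239490032196, -0.15356828272342682), (0.020311608910560608, 0.024272998794913292), 87.78431701660156)
knob+stop 89 [ 0.6271315  -0.18846705  0.1302092 ] [ 0.64928509 -0.16503429  0.17211648]
scene 250 183
-0.154 [251.4 182.1]
-0.164 [249.1 180. ]
-0.178 [245.9 177.1]
-0.187 [243.9 175.2]
block 77 [ 0.64281581 -0.14881161  0.20420221] ((0.6425778269767761, -0.15315526723861694), (0.02590719610452652, 0.02381293475627899), 1.3502923250198364)
knob+stop 32 [ 0.64090464 -0.18645856  0.13111108] [ 0.65232303 -0.16615813  0.17377541]
```

View pics/c5.png

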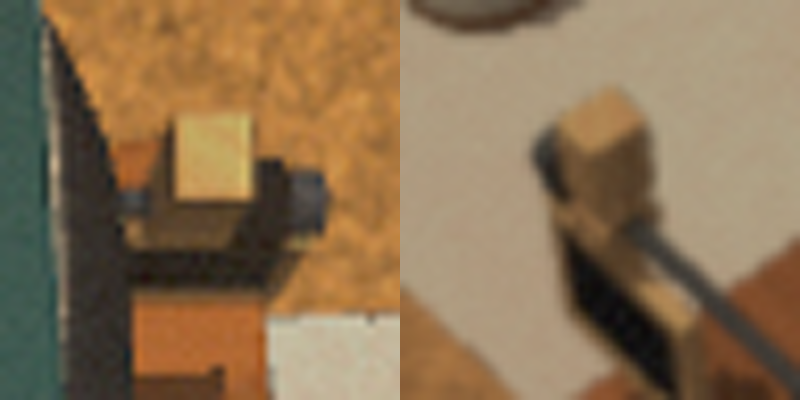

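The left crop (top view) shows the slate hanging straight, with the block top at about (213,157). The dark stop is at about 255–290, directly next to the grey knob at about 290–328. The right crop (scene view) agrees. I'll measure the stop-to-knob gap along the rod.

Run:
```python
from h import *
for f in('top0','top2'):
    c=dict(np.load(f+'.npz')); g=c['pixels'].astype(int); D=c['range_z']; P=cloud(c)
    print(f)
    for u in range(372,402):
        vs=range(139,148); X=P[143,u]
        print(u,'y@z.16=%.4f'%P[143,u][1],[int(g[v,u].sum()/3) for v in vs],'B-R',int(g[141:146,u,2].mean()-g[141:146,u,0].mean()),'z',np.round(P[141:146,u,2],3))
```

```text
top0
372 y@z.16=-0.1325 [89, 77, 67, 59, 59, 53, 62, 80, 80] B-R -30 z [0.014 0.161 0.165 0.163 0.014]
373 y@z.16=-0.1350 [82, 83, 64, 60, 63, 51, 60, 79, 81] B-R -32 z [0.017 0.163 0.163 0.161 0.019]
374 y@z.16=-0.1370 [87, 81, 67, 62, 60, 51, 63, 82, 79] B-R -31 z [0.018 0.162 0.164 0.161 0.019]
375 y@z.16=-0.1396 [88, 83, 67, 62, 60, 48, 63, 81, 78] B-R -34 z [0.014 0.161 0.161 0.16  0.018]
376 y@z.16=-0.0272 [87, 79, 66, 65, 60, 53, 66, 80, 83] B-R -33 z [0.018 0.162 0.96  0.162 0.019]
377 y@z.16=-0.1439 [71, 47, 51, 61, 62, 50, 44, 45, 53] B-R -16 z [0.153 0.162 0.162 0.16  0.155]
378 y@z.16=-0.1455 [34, 28, 30, 37, 40, 33, 38, 29, 31] B-R -19 z [0.17  0.17  0.166 0.168 0.166]
379 y@z.16=-0.1472 [37, 42, 35, 34, 34, 39, 30, 29, 31] B-R -21 z [0.169 0.171 0.169 0.171 0.17 ]
380 y@z.16=-0.1491 [36, 40, 30, 36, 38, 38, 32, 38, 33] B-R -22 z [0.17  0.17  0.171 0.167 0.169]
381 y@z.16=-0.1516 [32, 38, 41, 36, 35, 41, 41, 35, 30] B-R -15 z [0.171 0.172 0.168 0.17  0.166]
382 y@z.16=-0.1535 [39, 36, 38, 36, 41, 39, 35, 33, 31] B-R -16 z [0.17 0.17 0.17 0.17 0.17]
383 y@z.16=-0.1556 [34
[... 4240 characters left out ...]
70, 57, 55, 80] B-R -10 z [0.169 0.168 0.17  0.168 0.165]
396 y@z.16=-0.1844 [90, 71, 78, 83, 75, 65, 56, 63, 98] B-R -10 z [0.168 0.169 0.167 0.166 0.165]
397 y@z.16=-0.1862 [98, 66, 75, 79, 71, 68, 59, 58, 95] B-R -6 z [0.166 0.168 0.169 0.166 0.167]
398 y@z.16=-0.2227 [133, 132, 111, 84, 83, 95, 108, 124, 123] B-R -69 z [ 0.001 -0.001  0.     0.002 -0.   ]
399 y@z.16=-0.2251 [140, 131, 128, 119, 105, 116, 126, 130, 120] B-R -111 z [ 0.003  0.004  0.001 -0.003  0.002]
400 y@z.16=-0.2276 [127, 122, 124, 121, 103, 114, 136, 135, 124] B-R -112 z [-0.002  0.     0.002  0.002  0.001]
401 y@z.16=-0.2306 [117, 114, 119, 118, 112, 114, 125, 135, 132] B-R -108 z [ 0.001 -0.004  0.    -0.002 -0.   ]
```

Column-edge analysis:
- **Stop travel:** about 19.4 ± 0.4 mm.
- **Gap:** the stop's far edge (column ~394) meets the knob edge (column ~393), so the two are touching or nearly so.
- **Doubt:** while pushing, the slate had pitched in the grip, with the TCP about 5 mm ahead of the collar. The force alone therefore didn't prove it was home.

I'll check with a low push. The fingers will straddle the rod and bear flat on the collar's rear face, which avoids a tipping moment.

Emit:
play_rows --deltas '[{"linear": [0.93,0,-0.66],"rotation": [0,0,0],"hand": 0.64},{"linear": [0.93,0,-0.66],"rotation": [0,0,0],"hand": 0.64},{"linear": [0.93,0,-0.66],"rotation": [0,0,0],"hand": 0.64},{"linear": [0.93,0,-0.66],"rotation": [0,0,0],"hand": 0.64},{"linear": [0.93,0,-0.66],"rotation": [0,0,0],"hand": 0.64},{"linear": [0.93,0,-0.66],"rotation": [0,0,0],"hand": 0.64},{"linear": [0.93,0,-0.66],"rotation": [0,0,0],"hand": 0.64},{"linear": [0,0,0],"rotation": [0,0,0],"hand": 0.64},{"linear": [0,0,0],"rotation": [0,0,0],"hand": 0.64},{"linear": [0,0,0],"rotation": [0,0,0],"hand": 0.64}]' --force 20

```text
clock: 22.4
tcp_pos: [0.6408, -0.1233, 0.2957]
orientation: [-1.571, -0.0, -0.023]
wrist_force: [-0.1, 1.0, -0.8]
grip_width: 0.0169
```

Emit:
play_rows --deltas '[{"linear": [0,0.8,0.04],"rotation": [0,0,0],"hand": 0.64},{"linear": [0,0.8,0],"rotation": [0,0,0],"hand": 0.64},{"linear": [0,0.8,0],"rotation": [0,0,0],"hand": 0.64},{"linear": [0,0.8,0],"rotation": [0,0,0],"hand": 0.64},{"linear": [0,0.7,0],"rotation": [0,0,0],"hand": 0.64},{"linear": [0,0.5,0],"rotation": [0,0,0],"hand": 0.64},{"linear": [0,0.35,0],"rotation": [0,0,0],"hand": 0.64},{"linear": [0,0,0],"rotation": [0,0,0],"hand": 0.64},{"linear": [0,0,0],"rotation": [0,0,0],"hand": 0.64}]'

```text
clock: 23.3
tcp_pos: [0.6415, -0.1223, 0.1773]
orientation: [-1.571, -0.001, -0.023]
wrist_force: [0.5, -0.3, -0.3]
grip_width: 0.0171
```

Emit:
play_rows --deltas '[{"linear": [0,0,-0.1],"rotation": [0,0,0],"hand": 0.64},{"linear": [0,0,-0.1],"rotation": [0,0,0],"hand": 0.64},{"linear": [0,0,-0.08],"rotation": [0,0,0],"hand": 0.64},{"linear": [0,0,0],"rotation": [0,0,0],"hand": 0.64}]'

```text
clock: 23.7
tcp_pos: [0.6411, -0.1298, 0.1768]
orientation: [-1.571, -0.0, -0.024]
wrist_force: [-0.0, -0.3, 0.7]
grip_width: 0.0165
```

Emit:
play_rows --deltas '[{"linear": [0,0,-0.04],"rotation": [0,0,0],"hand": 0.64},{"linear": [0,0,0],"rotation": [0,0,0],"hand": 0.64}]'

```text
clock: 23.9
tcp_pos: [0.6411, -0.1304, 0.1767]
orientation: [-1.571, -0.0, -0.023]
wrist_force: [0.5, 0.4, 0.3]
grip_width: 0.0168
```

Emit:
play_rows --deltas '[{"linear": [0,0,-0.04],"rotation": [0,0,0],"hand": 0.64},{"linear": [0,0,0],"rotation": [0,0,0],"hand": 0.64}]'

```text
clock: 24.1
tcp_pos: [0.641, -0.1313, 0.1766]
orientation: [-1.571, -0.0, -0.023]
wrist_force: [-0.3, -0.1, 0.2]
grip_width: 0.0167
```

Emit:
play_rows --deltas '[{"linear": [0,0,-0.04],"rotation": [0,0,0],"hand": 0.64},{"linear": [0,0,-0.04],"rotation": [0,0,0],"hand": 0.64},{"linear": [0,0,0],"rotation": [0,0,0],"hand": 0.64}]'

```text
clock: 24.4
tcp_pos: [0.641, -0.1334, 0.1767]
orientation: [-1.571, -0.0, -0.023]
wrist_force: [-0.0, -0.4, -0.1]
grip_width: 0.0168
```

Emit:
play_rows --deltas '[{"linear": [0,0,-0.02],"rotation": [0,0,0],"hand": 0.64},{"linear": [0,0,0],"rotation": [0,0,0],"hand": 0.64}]'

```text
clock: 24.6
tcp_pos: [0.641, -0.1337, 0.1767]
orientation: [-1.571, -0.0, -0.023]
wrist_force: [0.6, 1.6, 1.2]
grip_width: 0.0167
```

Emit:
play_rows --deltas '[{"linear": [0,0,-0.02],"rotation": [0,0,0],"hand": 0.64},{"linear": [0,0,0],"rotation": [0,0,0],"hand": 0.64}]'

```text
clock: 24.8
tcp_pos: [0.6411, -0.1341, 0.1767]
orientation: [-1.571, -0.0, -0.023]
wrist_force: [0.1, 1.7, 1.3]
grip_width: 0.0168
```

Emit:
play_rows --deltas '[{"linear": [0,0,-0.02],"rotation": [0,0,0],"hand": 0.64},{"linear": [0,0,0],"rotation": [0,0,0],"hand": 0.64}]'

```text
clock: 25.0
tcp_pos: [0.641, -0.1347, 0.1767]
orientation: [-1.571, -0.0, -0.023]
wrist_force: [1.2, 1.6, 2.0]
grip_width: 0.0174
```

Emit:
play_rows --deltas '[{"linear": [0,0,-0.02],"rotation": [0,0,0],"hand": 0.64},{"linear": [0,0,0],"rotation": [0,0,0],"hand": 0.64}]'

```text
clock: 25.2
tcp_pos: [0.6411, -0.135, 0.1767]
orientation: [-1.57, -0.0, -0.023]
wrist_force: [0.1, 3.7, 3.9]
grip_width: 0.0171
```

Emit:
play_rows --deltas '[{"linear": [0,0,-0.02],"rotation": [0,0,0],"hand": 0.64},{"linear": [0,0,0],"rotation": [0,0,0],"hand": 0.64}]'

```text
clock: 25.4
tcp_pos: [0.6411, -0.1353, 0.1768]
orientation: [-1.57, -0.0, -0.023]
wrist_force: [-0.7, 5.2, 5.2]
grip_width: 0.0168
```

Emit:
play_rows --deltas '[{"linear": [0,0,-0.015],"rotation": [0,0,0],"hand": 0.64},{"linear": [0,0,0],"rotation": [0,0,0],"hand": 0.64}]'

```text
clock: 25.6
tcp_pos: [0.6412, -0.1355, 0.1769]
orientation: [-1.57, -0.0, -0.023]
wrist_force: [-0.5, 6.9, 5.9]
grip_width: 0.0168
```

Emit:
play_rows --deltas '[{"linear": [0,0,0.1],"rotation": [0,0,0],"hand": 0.64},{"linear": [0,0,0.1],"rotation": [-0.6,0,0],"hand": 0.64},{"linear": [0,0.05,0],"rotation": [-0.4,0,0],"hand": 0.64},{"linear": [0,0,0],"rotation": [0,0,0],"hand": 0.64},{"linear": [0,0,0],"rotation": [0,0,0],"hand": 0.64}]'

```text
clock: 26.1
tcp_pos: [0.6409, -0.1312, 0.1752]
orientation: [-1.658, 0.0, -0.023]
wrist_force: [-0.4, -0.5, -0.6]
grip_width: 0.0171
```

Emit:
play_rows --deltas '[{"linear": [0,0,-0.04],"rotation": [0,0,0],"hand": 0.64},{"linear": [0,0,-0.04],"rotation": [0,0,0],"hand": 0.64},{"linear": [0,0,0],"rotation": [0,0,0],"hand": 0.64}]'

```text
clock: 26.4
tcp_pos: [0.6409, -0.134, 0.1757]
orientation: [-1.658, -0.0, -0.024]
wrist_force: [-0.3, 0.2, -0.4]
grip_width: 0.017
```

Emit:
play_rows --deltas '[{"linear": [0,0,-0.03],"rotation": [0,0,0],"hand": 0.64},{"linear": [0,0,0],"rotation": [0,0,0],"hand": 0.64}]'

```text
clock: 26.6
tcp_pos: [0.641, -0.1342, 0.1757]
orientation: [-1.658, -0.0, -0.023]
wrist_force: [0.4, 0.8, -0.2]
grip_width: 0.017
```

Emit:
play_rows --deltas '[{"linear": [0,0,-0.02],"rotation": [0,0,0],"hand": 0.64},{"linear": [0,0,0],"rotation": [0,0,0],"hand": 0.64}]'

```text
clock: 26.8
tcp_pos: [0.641, -0.1344, 0.1757]
orientation: [-1.658, -0.0, -0.023]
wrist_force: [0.2, 0.4, 0.2]
grip_width: 0.0168
```

Emit:
play_rows --deltas '[{"linear": [0,0,-0.02],"rotation": [0,0,0],"hand": 0.64},{"linear": [0,0,0],"rotation": [0,0,0],"hand": 0.64}]'

```text
clock: 27.0
tcp_pos: [0.641, -0.1348, 0.1758]
orientation: [-1.658, -0.0, -0.023]
wrist_force: [-1.1, 1.2, 0.9]
grip_width: 0.017
```

Emit:
play_rows --deltas '[{"linear": [0,0,-0.015],"rotation": [0,0,0],"hand": 0.64},{"linear": [0,0,0],"rotation": [0,0,0],"hand": 0.64}]'

```text
clock: 27.2
tcp_pos: [0.6411, -0.1351, 0.1758]
orientation: [-1.658, -0.0, -0.023]
wrist_force: [-1.1, 1.4, 1.5]
grip_width: 0.0167
```

Emit:
play_rows --deltas '[{"linear": [0,0,-0.02],"rotation": [0,0,0],"hand": 0.64},{"linear": [0,0,0],"rotation": [0,0,0],"hand": 0.64}]'

```text
clock: 27.4
tcp_pos: [0.6411, -0.1355, 0.1759]
orientation: [-1.658, -0.0, -0.023]
wrist_force: [-0.2, 3.7, 3.1]
grip_width: 0.0172
```

Emit:
play_rows --deltas '[{"linear": [0,0,-0.02],"rotation": [0,0,0],"hand": 0.64},{"linear": [0,0,0],"rotation": [0,0,0],"hand": 0.64}]'

```text
clock: 27.6
tcp_pos: [0.6411, -0.1358, 0.176]
orientation: [-1.657, -0.0, -0.023]
wrist_force: [-0.4, 5.6, 4.6]
grip_width: 0.0169
```

Emit:
play_rows --deltas '[{"linear": [0,0,-0.02],"rotation": [0,0,0],"hand": 0.64},{"linear": [0,0,0],"rotation": [0,0,0],"hand": 0.64}]'

```text
clock: 27.8
tcp_pos: [0.6412, -0.1361, 0.1761]
orientation: [-1.657, -0.0, -0.023]
wrist_force: [-0.3, 6.4, 6.0]
grip_width: 0.0169
```

Emit:
play_rows --deltas '[{"linear": [0,-0.02,0],"rotation": [0,0,0],"hand": 0.64},{"linear": [0,0,0],"rotation": [0,0,0],"hand": 0.64}]'

```text
clock: 28.0
tcp_pos: [0.641, -0.1364, 0.1765]
orientation: [-1.658, -0.0, -0.023]
wrist_force: [-0.1, 5.0, 3.8]
grip_width: 0.0168
```

Emit:
play_rows --deltas '[{"linear": [0,-0.015,0],"rotation": [0,0,0],"hand": 0.64},{"linear": [0,0,0],"rotation": [0,0,0],"hand": 0.64}]'

```text
clock: 28.2
tcp_pos: [0.641, -0.1366, 0.1768]
orientation: [-1.658, -0.0, -0.023]
wrist_force: [0.2, 4.4, 3.6]
grip_width: 0.0171
```

Emit:
play_rows --deltas '[{"linear": [0,-0.04,-0.02],"rotation": [0,0,0],"hand": 0.64},{"linear": [0,0,0],"rotation": [0,0,0],"hand": 0.64}]'

```text
clock: 28.4
tcp_pos: [0.6409, -0.1374, 0.1779]
orientation: [-1.658, -0.0, -0.023]
wrist_force: [0.1, 3.3, 0.8]
grip_width: 0.0169
```

Emit:
play_rows --deltas '[{"linear": [0,-0.02,-0.02],"rotation": [0,0,0],"hand": 0.64},{"linear": [0,0,0],"rotation": [0,0,0],"hand": 0.64}]'

```text
clock: 28.6
tcp_pos: [0.6409, -0.1378, 0.1784]
orientation: [-1.658, -0.0, -0.023]
wrist_force: [0.3, 3.1, 0.4]
grip_width: 0.0172
```

Emit:
play_rows --deltas '[{"linear": [0,0,-0.02],"rotation": [0,0,0],"hand": 0.64},{"linear": [0,0,0],"rotation": [0,0,0],"hand": 0.64}]'

```text
clock: 28.8
tcp_pos: [0.6409, -0.1381, 0.1784]
orientation: [-1.658, -0.0, -0.023]
wrist_force: [0.7, 2.9, 2.0]
grip_width: 0.0169
```

Emit:
play_rows --deltas '[{"linear": [0,-0.01,-0.02],"rotation": [0,0,0],"hand": 0.64},{"linear": [0,0,0],"rotation": [0,0,0],"hand": 0.64}]'

```text
clock: 29.0
tcp_pos: [0.6409, -0.1386, 0.1787]
orientation: [-1.658, -0.0, -0.023]
wrist_force: [-0.3, 4.0, 2.4]
grip_width: 0.017
```

Emit:
play_rows --deltas '[{"linear": [0,-0.01,-0.015],"rotation": [0,0,0],"hand": 0.64},{"linear": [0,0,0],"rotation": [0,0,0],"hand": 0.64}]'

```text
clock: 29.2
tcp_pos: [0.6409, -0.1389, 0.179]
orientation: [-1.658, -0.0, -0.023]
wrist_force: [0.8, 4.3, 2.0]
grip_width: 0.0167
```

Emit:
play_rows --deltas '[{"linear": [0,0,0.2],"rotation": [0,0,0],"hand": 0.64},{"linear": [0,0,0.2],"rotation": [0.5,0,0],"hand": 0.64},{"linear": [0,-0.8,0],"rotation": [0.5,0,0],"hand": 0.64},{"linear": [0,-1,0],"rotation": [0,0,0],"hand": 0.64},{"linear": [0,-1,0],"rotation": [0,0,0],"hand": 0.64},{"linear": [-1,-1,1],"rotation": [0,0,0],"hand": 0.64},{"linear": [-1,-1,1],"rotation": [0,0,0],"hand": 0.64},{"linear": [-1,0,1],"rotation": [0,0,0],"hand": 0.64},{"linear": [-1,0,1],"rotation": [0,0,0],"hand": 0.64},{"linear": [-1,0,1],"rotation": [0,0,0],"hand": 0.64}]'

```text
clock: 30.2
tcp_pos: [0.5179, 0.0003, 0.2978]
orientation: [-1.571, 0.0, -0.024]
wrist_force: [0.1, 0.7, 1.0]
grip_width: 0.0171
```

Emit:
play_rows --deltas '[{"linear": [-1,0,0.5],"rotation": [0,0,0],"hand": 0.64},{"linear": [0,0,0],"rotation": [0,0,0],"hand": 0.64},{"linear": [0,0,0],"rotation": [0,0,0],"hand": 0.64}]'

```text
clock: 30.5
tcp_pos: [0.4943, 0.013, 0.2983]
orientation: [-1.57, -0.001, -0.022]
wrist_force: [-1.2, -0.3, -0.1]
grip_width: 0.0168
```

Run:
```python
from h import *
o=monitor.get_obs();print(o['clock'],o['tcp_pos'],o['wrist_force'])
cs=[shot('top') for _ in range(4)]; s=shot('scene'); np.savez('top3.npz',**cs[0]); np.savez('scene3.npz',**s)
g=np.mean([c['pixels'].astype(float).sum(2)/3 for c in cs],0)
g2=dict(np.load('top2.npz'))['pixels'].astype(float).sum(2)/3
for v in range(137,150): print(v,'now',g[v,376:400].astype(int),'\n   prev',g2[v,376:400].astype(int))
for c in (cs[0],s):
    P=cloud(c); x,y,z=P[...,0],P[...,1],P[...,2]
    q=P[(z>.195)&(z<.215)&(abs(x-.64)<.03)&(abs(y+.15)<.04)]; print('block',np.median(q,0),cv2.minAreaRect(q[:,:2].astype(np.float32)))
u,v=map(int,proj(s,[.64,-.15,.14])); t=cs[0]['pixels'][120:168,360:408,::-1]
cv2.imwrite('pics/c6.png',np.hstack([cv2.resize(t,(400,400),interpolation=2),cv2.resize(s['pixels'][v-24:v+24,u-24:u+24,::-1],(400,400),interpolation=2)]))
```

```text
30.5 [0.49432424 0.01300115 0.298293  ] [-1.16306584 -0.3461634  -0.09344287]
137 now [103  97  69  54 147 155 154 158 159 159 156 154 157 112 112 111 113 119
 124 132 128 123 131 135] 
   prev [101  93  65  53 136 150 150 152 155 154 155 152 151 110 108 108 113 117
 123 127 127 118 130 133]
138 now [106  97  69  56 148 154 153 153 156 158 160 159 162  75  51  55  51 110
 113 123 127 121 137 142] 
   prev [104  85  66  57 133 150 146 151 152 152 154 157 161  93  52  52  52 104
 109 123 126 118 135 137]
139 now [ 95  73  62  55 146 153 152 155 151 156 157 162 166  70  39  43  39  74
  86  93  93 104 135 143] 
   prev [ 94  75  61  56 132 146 150 150 151 153 154 153 160  89  47  41  39  67
  83  88  90  98 133 140]
140 now [ 82  75  65  54 145 154 152 152 153 151 154 158 167  73  45  49  46  38
  72  76  71  67 132 136] 
   prev [ 89  67  62  57 129 149 145 151 150 153 148 156 162  86  48  47  45  42
  72  73  71  66 132 131]
141 now [ 67  72  62  56 145 153 151 151 152 155 154 155 165  76  45  47  48  43
  77  85  79  77 116 131] 
   prev [ 61  63  63  54 130 151 150 146 151 149 149 1
[... 1377 characters left out ...]
69  67  70  69  52  42  39  45  45  44  45  82
 108 111 124 127 126 116] 
   prev [ 74  63  65  63  70  64  62  63  68  68  49  34  35  43  33  32  46  79
 103 107 121 125 121 115]
149 now [ 39  38  35  37  38  38  41  39  41  41  44  41  47  44  41  43  43  69
  68  97 112 113 119 118] 
   prev [ 30  37  38  36  33  39  34  43  34  38  41  43  43  41  43  40  46  59
  63  86 110 112 115 111]
block [ 0.63806864 -0.15240707  0.2023244 ] ((0.6387485861778259, -0.15230509638786316), (0.018688606098294258, 0.024502886459231377), 89.37447357177734)
block [ 0.64221236 -0.14980562  0.20346459] ((0.6413600444793701, -0.15180127322673798), (0.02430378459393978, 0.021137660369277), 2.9714136123657227)
```

View pics/c6.png

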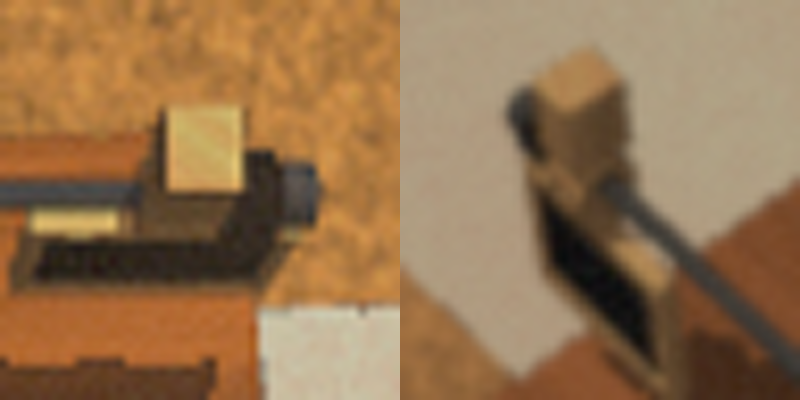

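The crops show the slate hanging upright, with the block at about (205,150), the stop at 245–283 against the knob at 283–320, and no rod visible between them. The stop's edge (column ~394) is unchanged after the extra pushes of up to 7 N, so it is home. Next come a bystander check and the hand-in.

Run:
```python
from h import *
a=dict(np.load('scene0.npz'))['pixels']; c=shot('scene')['pixels']
for n,(u,v) in dict(jar1=(235,146),jar2=(437,285),tin=(401,324)).items():
    t=a[v-16:v+16,u-16:u+16]; r=cv2.matchTemplate(c[v-24:v+24,u-24:u+24],t,cv2.TM_CCOEFF_NORMED); _,m,_,l=cv2.minMaxLoc(r); print(n,m,l[0]-8,l[1]-8)
print(ctrl.job_done())
```

```text
jar1 0.9988446235656738 0 0
jar2 0.9976881742477417 0 0
tin 0.9977396726608276 0 0
the job is handed in; nothing more can be done
None
```

I slid the slate along the side leg, round the bend and down the front leg, pushed the stop ring to the knob, let go and handed the job in. No verdict was reported.

- **Bend:** sideways force stayed around 1–2 N, so the collar did not bind. The front leg is swung about 3° further round, as seen in the images.
- **Stop ring:** it moved about 19.4 mm and sits against the knob, with no rod showing between them. Two further pushes of up to about 7 N along the rod left it where it was.
- **Slate:** in the last picture it hangs upright and released, at about -95 mm along the stand's y.
- **Jars and tin:** all three show no shift in the images.

**Checks that disagreed or fell short:**
- While I pushed the stop, the slate pitched slightly in the grip. The push force stayed at 5–6 N with no clear rise at the end, so "fully home" rests mainly on the images.
- I could not measure the force between collar and rod directly. The highest wrist reading was about 9 N, which I estimate as about 10 N on the rod and stop, under the 15 N limit.
- At hand-in the collar may have been up to about 1 mm clear of the stop.

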